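Stand the second desk speaker on its pad, facing like its twin

ROBOT

A 6-joint arm with a two-finger parallel gripper is mounted at the origin on the work surface. World frame = base frame: x ahead of the robot, y to its left, z up, the work surface at z = 0. Lengths are in mm, angles in rad, forces in N, time in s.
With the tool pointing down it reaches from about 275 to 750 mm from the base axis. Payload 10.2 kg.
Tool frame: the origin (TCP) lies between the finger pads; the fingertips stand 17 mm ahead of it and the grasp point (between the pads) lies 2 mm behind it (tips_ahead is the distance from the TCP to the fingertips, in mm); z points along the fingers, y is the line along which they close (so a half turn about z gives the same grasp; the last joint's range is limited). The gripper opens to 85 mm and grips with 20 to 120 N. Pads are 22 mm wide; open, the fingers measure 114 mm over their backs; the gripper's body (76 mm by 85 mm) begins 54 mm behind the grasp point. The pads swing forward as they close: fully open they stand 13 mm farther back than shut.
Start: joints at [1.124, 0.313, 1.498, -0, 1.331, -0.223], TCP at [116.529, 511.91, 248.294] pointing down, gripper open.
Joint ranges: [-2.94, 2.94], [-0.97, 2.17], [0.19, 2.56], [-1.23, 4.37], [0.02, 3.11], [-2.88, 2.88]. Speed limits (rad/s): [2.39, 2.39, 3.01, 3.14, 3.14, 3.14].

INTERFACE

Orientations are given as a unit quaternion [w, x, y, z].
In Python, from rig import sense, capture, finish_job, boxes_of, tips_ahead gives the robot as it stands.
- The arm moves only by the tool drive_tool, never from a script. Its argument "commands" is text: rows parted by semicolons, each of 7 numbers parted by spaces: the shift along the world's x, y, z in units of 0.1 m (1.0 is 0.1 m), then the turn, a rotation vector about the world's x, y, z in units of pi/4 rad (1.0 is pi/4 rad), then the opening in per cent of the stroke, from 0 (shut) to 100 (fully open). A call has 1 to 20 rows; each row shifts and turns the commanded pose from where the row before left it; what a row does not reach is not made up. A row lasts 1/12 s, in which the tool goes at most 41.7 mm and 7.16 degrees, less where a joint would pass 70% of its speed; a pose out of reach is approached as far as the arm can. A call with a number of a shift or a turn outside -1 to 1 is refused whole. A call with a gripper value outside its range is refused whole. The fingers move at their own pace and stop on an object; "force" is the grip in N (left out, the last holds). Time passes only in rows, so rows that do not move let the fingers close. It gives the time, the measured TCP pose, the force, the opening and the grip force at its end, in the units of the state.
- sense(): the state, without advancing time (a new reading comes with each control period).
- capture(name): name is "side" or "top"; returns a dict with "pixels" (480x640x3 uint8, blue, green, red), "fov_y" (degrees; the focal length in pixels is half the picture's height over the tangent of half this angle, whatever the lens; pixels are square), "cx", "cy" (the principal point, pixels), "position" and "attitude" of the camera in the world. Camera axes: x right, y down, z forward; pixel columns grow to the right and rows downward; lengths in mm; the calibration is good to about 2 mm. A picture is of the moment at which its call begins. There is no depth.
- finish_job(): hands the job in; it is judged then, once.
Trained networks look in a picture, given as the dict that the camera call returned (one of the last four; its "shot" number tells which), for a name from the list of things; names that differ only in an ending like _2 or _b are one class to them, and where a whole thing is asked for, a point or a joint stands for the part that bears it (a point fixed in the world has none). Each returns a list of dicts, best first, with "confidence" (0 to 1); they miss things now and then, are a little off and sometimes report something else, mostly with a low value. They report only what shows in the picture. A call takes as long as a camera call. They do not tell look-alikes from the thing itself.
- boxes_of(picture, name): "position" ([column, row] in pixels, amid what is visible of it).
The state is a dict: "time_s": time; "joints": joint angles; "dq": joint speeds; "tau": joint torques, N m; "eef_pos": TCP position; "ee_rot": TCP orientation; "force": force on the tool from outside, world axes, zero at the start; "wrist_torque": the same for the moment, N m; "grip_width": opening from 0.0 (shut) to 1.0 (fully open); "grip_force": force on a finger pad.
Only numpy, scipy, OpenCV 4.12 (cv2) and the standard library are available. Lean on these libraries where they do the work, as an engineer would, in place of code of your own. Each camera call takes 0.05 s, during which the arm holds its last target. There are 200 camera calls.

TASK

One of the two small desk speakers is still standing about on the desk. Pick it up and set it down upright, without dropping it, in the middle of the empty rubber pad on the low wooden shelf, its driver side facing the same way as its twin that already stands on the shelf's other pad. Leave the twin, the mug and the drive dock where they are, and let go.

Things in the scene. Friction and masses are not known exactly. Their poses are not given: they have to be found in the camera images.
- speaker_center (a point): the speaker to be placed: a black speaker upright on the desk, 72 mm deep (its x), 52 mm wide (its y), 64 mm tall, about 0.3 kg. The two 52 mm apart sides are flat and upright: grasp across them (along its y), at or a little above the centre. This point is its centre, 32 mm above its underside. Its x axis points out of the front (the driver side), z up. The front leans back: 36 mm ahead of the centre at the foot, 14 mm at the top; the back is upright, 36 mm behind
- speaker_front (a point): the middle of that speaker's round driver (42 mm across, metal ring), 27 mm ahead of its centre and 26 mm above its underside; axes as the speaker's
- pad_free_top (a point): the empty pad: a flat black rubber rectangle 84 mm by 64 mm, 4 mm thick, fixed on the low wooden shelf (a fixed plank 110 mm deep, 340 mm long, top 25 mm above the desk). This point is the centre of the pad's upper face, 29 mm above the desk. Its x axis (across the shelf, along the 84 mm side) is the way the placed speaker must face, z up. The pads lie 220 mm apart, at either end of the shelf; which end is empty varies
- twin_center (a point): the twin speaker, the same make and size, standing loose on the shelf's other pad; this point is its centre, 32 mm above its underside and 61 mm above the desk; its x axis points out of its front, parallel to the empty pad's x axis. Leave it alone
- dock_center (a point): a bystander: black drive dock, a plain upright box 72 x 52 x 70 mm without a driver, with a narrow slot in its top; this point is its centre, 35 mm up. Leave it alone
- mug_center (a point): a bystander: white mug, 76 mm across at the rim, 90 mm tall; this point is on its axis, 45 mm up; its handle is on its +y side. Leave it alone
Things that resemble listed ones, but are neither listed nor needed, are in the scene too. What is shaped like the part that bears speaker_center but green or yellow is not meant.

How it is judged:
By the outcome, as a careful person would: the job done as asked, in the order asked, and still so for the second after the job is handed in, with the robot touching nothing.
It also fails if it takes over 38 s, if anything falls off the work surface, if the arm or the gripper's body presses on something with over 40 N, if the wrist force passes 120 N, or if a joint passes its speed limit or range.

## Working session

There is one attempt and no reset: what is moved stays moved. The work goes in short steps, Python scripts to look and compute and a tool call to move; the robot and the scene stay as the last step left them, time stands still between calls to the robot, and variables do not carry over. Pictures are saved under pics/ and viewed, at most 10 in all, crops included, and the job is handed in when it is done.

Besides the shell and the picture viewer there is one more tool, called as name(argument=value, ...) on one line, values as JSON. drive_tool: Moves the arm, as the interface text tells. Shifts and turns lie within -1 to 1; 1 stands for 0.1 m of shift or pi/4 rad of turn. Its arguments: {"type":"object","properties":{"commands":{"type":"string"},"force":{"type":"number"}},"required":["commands"]}

```bash
mkdir -p pics; cat > h.py <<'E'
import numpy as np, cv2
from rig import *
from scipy.spatial.transform import Rotation as R
def cam(p):
    f=240/np.tan(np.radians(p["fov_y"])/2)
    a=np.array(p["attitude"],float)
    M=a if a.shape==(3,3) else R.from_quat(a[[1,2,3,0]]).as_matrix()
    return f,M,np.array(p["position"],float)
def ray(p,px,z):
    f,M,o=cam(p)
    d=M@np.array([(px[0]-p["cx"])/f,(px[1]-p["cy"])/f,1])
    return o+d*(z-o[2])/d[2]
def proj(p,X):
    f,M,o=cam(p)
    c=(np.atleast_2d(X)-o)@M
    return c[:,:2]/c[:,2:]*f+[p["cx"],p["cy"]]
E
python3 - <<'E'
from h import *
Z=dict(speaker_center=32,speaker_front=26,pad_free_top=29,twin_center=61,dock_center=35,mug_center=45)
for n in("top","side"):
    p=capture(n); cv2.imwrite(f"pics/{n}0.png",p["pixels"]); print(n,p["position"],p["attitude"],p["fov_y"],p["cx"],p["cy"])
    for k,z in Z.items():
        for b in boxes_of(p,k)[:4]: print(k,np.round(b["position"]),round(b["confidence"],2),np.round(ray(p,b["position"],z)[:2]))
s=sense();print(s["time_s"],s["ee_rot"],s["force"])
E
```

```text
top [532.82697493 -34.83305541 955.24278227] [ 0.02758507 -0.70377974  0.70957797 -0.02079056] 55.906912868421394 329.3483730652307 241.33483180539318
speaker_center [429. 211.] 0.92 [ 657. -230.]
speaker_center [480. 253.] 0.88 [ 569. -333.]
speaker_center [455. 300.] 0.84 [ 475. -280.]
speaker_front [478. 251.] 0.85 [ 574. -330.]
speaker_front [428. 212.] 0.74 [ 656. -230.]
speaker_front [452. 302.] 0.56 [ 470. -274.]
pad_free_top [387. 289.] 0.79 [ 498. -143.]
twin_center [275. 300.] 0.84 [479.  81.]
dock_center [319. 207.] 0.84 [666.  -6.]
mug_center [217. 210.] 0.67 [662. 201.]
side [ 170.44765615 -642.2895381   483.0048602 ] [-0.4756397   0.82367291 -0.27364785  0.14299187] 49.33153349547024 313.121381062049 236.23491334097238
speaker_center [444. 349.] 0.69 [ 577. -338.]
speaker_center [346. 360.] 0.69 [ 469. -279.]
speaker_center [427. 286.] 0.66 [ 658. -233.]
speaker_front [346. 362.] 0.88 [ 471. -276.]
speaker_front [428. 287.] 0.74 [ 664. -230.]
speaker_front [440. 349.] 0.66 [ 578. -331.]
speaker_front [302. 301.] 0.33 [ 498. -144.]
pad_free_top [303. 297.] 0.93 [ 503. -140.]
dock_center [336. 222.] 0.75 [670.  -4.]
mug_center [271. 178.] 0.94 [669. 210.]
0.7 [ 5.24475305e-07  1.11668812e-01  9.93745479e-01 -1.57191781e-05] [-0.86972856 -0.08571604 -0.04073226]
```

View pics/top0.png

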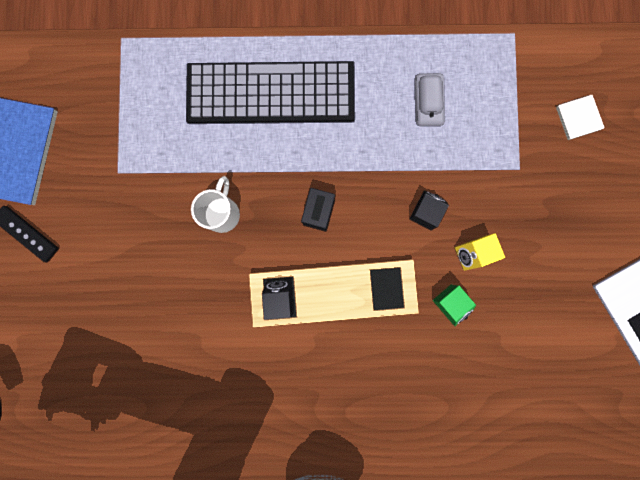

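View pics/side0.png

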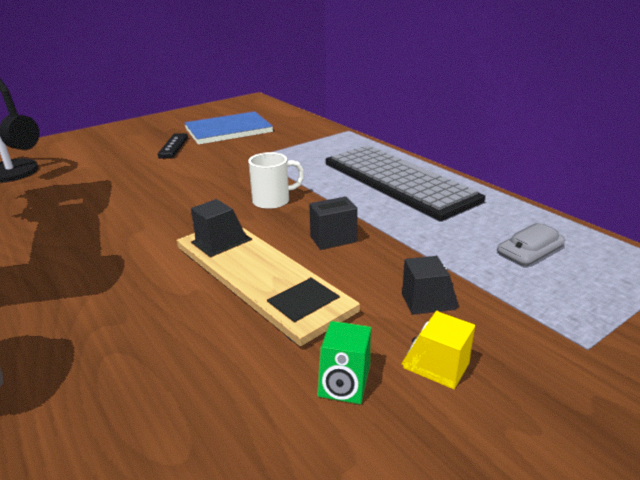

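Top view: the black speaker is at about (429,211), the twin at (278,298) with its driver towards +x, the free pad at (387,289), the dock at (319,207), the mug at (215,210). Side view: the speaker at (428,286) slopes on its right side. Next I fit the shape model to both views.

```bash
cat >> h.py <<'E'
from scipy.optimize import minimize
SP=np.array([[x,y,z] for y in(-26,26) for x,z in((-36,0),(36,0),(14,64),(-36,64))],float)
PAD=np.array([[x,y,0] for x in(-42,42) for y in(-32,32)],float)
def place(V,q,z): 
    return V@R.from_euler("z",q[2]).as_matrix().T+[q[0],q[1],z]
def darkmask(p,c,r=45):
    im=p["pixels"].astype(int); m=(im.max(2)<75)&(im.max(2)-im.min(2)<25)
    n,l,st,ce=cv2.connectedComponentsWithStats(cv2.morphologyEx(m.astype(np.uint8),cv2.MORPH_OPEN,np.ones((3,3))))
    i=l[int(c[1]),int(c[0])]; print("area",st[i][4],ce[i])
    w=cv2.morphologyEx((l==i).astype(np.uint8),cv2.MORPH_CLOSE,np.ones((7,7))); return w
def cost(q,views,V,z):
    s=0
    for p,w in views:
        h=cv2.convexHull(proj(p,place(V,q,z)).astype(np.float32))
        a=np.zeros(w.shape,np.uint8); cv2.fillConvexPoly(a,np.round(h*16).astype(np.int32),1,cv2.LINE_8,4)
        s+=1-(a&w).sum()/(a|w).sum()
    return s
def fit(views,V,z,xy,yaws):
    best=[]
    for y in yaws:
        r=minimize(cost,[*xy,y],(views,V,z),"Nelder-Mead",options=dict(initial_simplex=np.array([*xy,y])+np.array([[0,0,0],[8,0,0],[0,8,0],[0,0,.3]])))
        best.append((round(r.fun,3),np.round(r.x,3)))
    return sorted(best,key=lambda t:t[0])
E
python3 - <<'E'
from h import *
t,s=capture("top"),capture("side")
yaws=np.arange(-3,3.2,.4)
vs=[(t,darkmask(t,(429,211))),(s,darkmask(s,(428,290)))]
for b in fit(vs,SP,0,(657,-230),yaws)[:5]:print("spk",b)
q=fit(vs,SP,0,(657,-230),yaws)[0][1]
for p,n in((t,"t"),(s,"s")):print(n,fit([v for v in vs if v[0] is p],SP,0,q[:2],[q[2]])[0])
vp=[(t,darkmask(t,(387,289))),(s,darkmask(s,(303,299)))]
for v in (vp,vp[:1],vp[1:]):print("pad",fit(v,PAD,29,(500,-142),(-.2,0,.2))[0])
g=fit(vp,PAD,29,(500,-142),(-.2,0,.2))[0][1]
vt=[(t,darkmask(t,(278,302))),(s,darkmask(s,(215,230)))]
for v in (vt[:1],vt):print("twin",fit(v,SP,29,(490,80),(-.2,0,.2))[0])
out=[]
for p,c,(u,v) in((t,vs,(429,211)),(s,vs,(428,290)),(t,vp,(387,289)),(s,vp,(303,299))):
    im=cv2.resize(p["pixels"][v-45:v+45,u-60:u+60],None,fx=3.3,fy=3.3,interpolation=cv2.INTER_CUBIC)
    V,z,k=(SP,0,q) if c is vs else (PAD,29,g)
    h=cv2.convexHull(((proj(p,place(V,k,z))-[u-60,v-45]+.5)*3.3).astype(np.float32)).astype(np.int32)
    cv2.polylines(im,[h],True,(0,255,255),1); out.append(cv2.convertScaleAbs(im,alpha=1.7))
cv2.imwrite("pics/fit.png",np.vstack([np.hstack(out[:2]),np.hstack(out[2:])]))
E
```

```text
area 301708 [320.40534888 239.98532356]
area 2488 [427.33038585 285.9931672 ]
spk (np.float64(1.066), array([ 6.68635e+02, -2.31911e+02, -5.47000e-01]))
spk (np.float64(1.066), array([ 6.68358e+02, -2.32005e+02, -5.62000e-01]))
spk (np.float64(1.067), array([ 6.68548e+02, -2.31758e+02, -5.53000e-01]))
spk (np.float64(1.071), array([ 6.66935e+02, -2.33923e+02, -5.45000e-01]))
spk (np.float64(1.129), array([ 664.11 , -222.051,    1.033]))
t (np.float64(0.996), array([ 619.219, -290.089,    2.799]))
s (np.float64(0.068), array([ 6.68637e+02, -2.31901e+02, -5.53000e-01]))
area 1177 [386.52081563 288.48513169]
area 1540 [302.39805195 299.0987013 ]
pad (np.float64(0.221), array([ 5.00688e+02, -1.42388e+02,  1.24000e-01]))
pad (np.float64(0.135), array([ 4.99212e+02, -1.42965e+02,  1.10000e-02]))
pad (np.float64(0.074), array([ 4.99716e+02, -1.40767e+02,  8.50000e-02]))
area 301708 [320.40534888 239.98532356]
area 2123 [216.24493641 227.83231276]
twin (np.float64(0.993), array([ 1.92898e+02,  5.28905e+02, -1.14000e-01]))
twin (np.float64(1.04), array([4.83221e+02, 7.28900e+01, 6.00000e-03]))
```

View pics/fit.png

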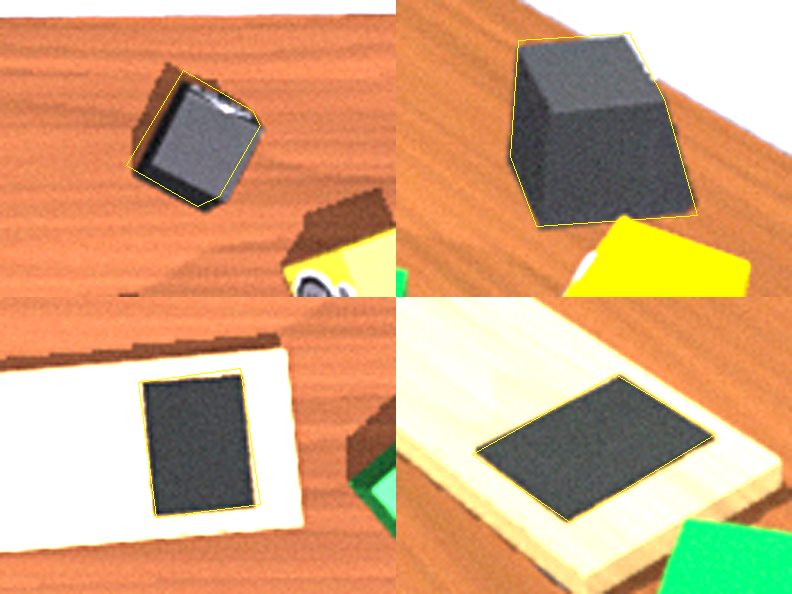

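The overlay shows the metal ring at the upper right of the speaker, so its front points along yaw ≈ -0.55. The pad outline fits well. I'll refine with subpixel masks and a better threshold.

```bash
cat >> h.py <<'E'
S=4
def darkmask(p,c,V=None,T=110):
    im=cv2.GaussianBlur(cv2.resize(p["pixels"],None,fx=S,fy=S,interpolation=cv2.INTER_CUBIC),(0,0),2).astype(int)
    m=((im.max(2)<T)&(im[...,2]-im[...,0]<22)&(im.max(2)-im.min(2)<30)).astype(np.uint8)
    n,l,st,ce=cv2.connectedComponentsWithStats(m); i=l[int(c[1]*S),int(c[0]*S)]
    print("area",st[i][4]/S/S,i)
    return cv2.morphologyEx((l==i).astype(np.uint8),cv2.MORPH_CLOSE,np.ones((25,25)))
def cost(q,views,V,z):
    s=0
    for p,w in views:
        h=cv2.convexHull(((proj(p,place(V,q,z))+.5)*S-.5).astype(np.float32))
        a=np.zeros(w.shape,np.uint8); cv2.fillConvexPoly(a,np.round(h*16).astype(np.int32),1,cv2.LINE_8,4)
        s+=1-(a&w).sum()/(a|w).sum()
    return s
E
python3 - <<'E'
from h import *
t,s=capture("top"),capture("side")
for nm,ct,cs,V,z,xy,ys in(("spk",(431,208),(428,290),SP,0,(665,-231),(-.4,-.6)),("pad",(387,289),(303,299),PAD,29,(500,-142),(0,.1)),("twin",(278,305),(215,230),SP,29,(484,76),(0,.1))):
    vs=[(t,darkmask(t,ct)),(s,darkmask(s,cs))]
    for v in(vs,vs[:1],vs[1:]):print(nm,fit(v,V,z,xy,ys)[0])
# shelf long edges in top view
im=t["pixels"].astype(int); m=((im[...,1]>150)&(im[...,2]>180)).astype(np.uint8)
n,l,st,ce=cv2.connectedComponentsWithStats(m); i=l[300,330]
c=cv2.boxPoints(cv2.minAreaRect(np.argwhere(l==i)[:,::-1].astype(np.float32)))
P=np.array([ray(t,k,25)[:2] for k in c]);print(P.round(), st[i])
for a in range(4):
    d=P[(a+1)%4]-P[a];print(np.hypot(*d).round(),np.arctan2(d[1],d[0]).round(3))
E
```

```text
area 913.3125 22
area 2489.8125 10
spk (np.float64(0.115), array([ 6.65790e+02, -2.34153e+02, -5.19000e-01]))
spk (np.float64(0.047), array([ 6.65220e+02, -2.34272e+02, -5.10000e-01]))
spk (np.float64(0.051), array([ 6.68371e+02, -2.31927e+02, -5.41000e-01]))
area 1165.6875 32
area 1527.5 11
pad (np.float64(0.174), array([ 5.01162e+02, -1.41892e+02,  7.30000e-02]))
pad (np.float64(0.117), array([ 5.00287e+02, -1.40787e+02,  7.50000e-02]))
pad (np.float64(0.055), array([ 5.01482e+02, -1.41391e+02,  8.10000e-02]))
area 1191.75 33
area 2136.5 7
twin (np.float64(0.133), array([4.8440e+02, 7.3963e+01, 5.6000e-02]))
twin (np.float64(0.067), array([4.84823e+02, 7.40010e+01, 5.50000e-02]))
twin (np.float64(0.054), array([ 4.83313e+02,  7.31630e+01, -4.00000e-03]))
[[ 532.  141.]
 [ 558. -199.]
 [ 449. -206.]
 [ 423.  131.]] [ 249  260  170   67 6207]
341.0 -1.494
109.0 -3.077
338.0 1.648
109.0 0.09
```

drive_tool(commands="0.218 -0.297 0 0 0 -0.02 100;0.218 -0.297 0 0 0 -0.02 100;0.218 -0.297 0 0 0 -0.02 100;0.218 -0.297 0 0 0 -0.02 100;0.218 -0.297 0 0 0 -0.02 100;0.218 -0.297 0 0 0 -0.02 100;0.218 -0.297 0 0 0 -0.02 100;0.218 -0.297 0 0 0 -0.02 100;0.218 -0.297 0 0 0 -0.02 100;0.218 -0.297 0 0 0 -0.02 100;0.218 -0.297 0 0 0 -0.02 100;0.218 -0.297 0 0 0 -0.02 100;0.218 -0.297 0 0 0 -0.02 100;0.218 -0.297 0 0 0 -0.02 100;0.218 -0.297 0 0 0 -0.02 100;0.218 -0.297 0 0 0 -0.02 100;0.218 -0.297 0 0 0 -0.02 100;0.218 -0.297 0 0 0 -0.02 100;0.218 -0.297 0 0 0 -0.02 100;0.218 -0.297 0 0 0 0 100")

```text
time_s: 2.57
eef_pos: [553.3, -83.8, 248.3]
ee_rot: [0.0, 0.259, 0.966, 0.0]
force: [0.6, 0.2, -0.6]
grip_width: 1.004
grip_force: 0.0
```

drive_tool(commands="0.218 -0.297 -0.1 0 0 0 100;0.218 -0.297 -0.2 0 0 0 100;0.218 -0.297 -0.2 0 0 0 100;0.218 -0.297 -0.2 0 0 0 100;0.218 -0.297 -0.2 0 0 0 100;0 0 0 0 0 0 100;0 0 0 0 0 0 100")

```text
time_s: 3.15
eef_pos: [660.6, -230.9, 155.3]
ee_rot: [-0.002, 0.259, 0.966, 0.001]
force: [0.3, 0.8, 1.3]
grip_width: 1.002
grip_force: 0.0
```

```bash
cat >> h.py <<'E'
def tool():
    s=sense(); q=np.array(s["ee_rot"]); M=R.from_quat(q[[1,2,3,0]]).as_matrix()
    print("t",round(s["time_s"],2),"pos",np.round(s["eef_pos"],1),"yaw_y",np.arctan2(M[1,1],M[0,1]).round(3),"z",M[:,2].round(3),"w",round(s["grip_width"],3),"gf",round(s["grip_force"],1),"F",np.round(s["force"],1))
E
python3 -c "
from h import *
tool();print(tips_ahead() if callable(tips_ahead) else tips_ahead)"
```

```text
t 3.15 pos [ 660.6 -230.9  155.3] yaw_y 1.047 z [-0.004  0.002 -1.   ] w 1.002 gf 0.0 F [0.3 0.8 1.3]
17.0
```

drive_tool(commands="0 0 -0.2 0 0 0 100;0 0 -0.2 0 0 0 100;0 0 -0.2 0 0 0 100;0 0 -0.2 0 0 0 100;0 0 -0.15 0 0 0 100;0 0 -0.12 0 0 0 100;0 0 -0.1 0 0 0 100;0.01 0 -0.03 0 0 0 100;0 0 0 0 0 0 100;0 0 0 0 0 0 100")

```text
time_s: 3.98
eef_pos: [662.5, -229.9, 39.9]
ee_rot: [0.001, 0.258, 0.966, -0.0]
force: [0.6, -0.2, -0.2]
grip_width: 1.001
grip_force: 0.0
```

drive_tool(commands="0 0 0 0 0 0 75;0 0 0 0 0 0 65;0 0 0 0 0 0 50;0 0 0 0 0 0 40;0 0 0 0 0 0 30;0 0 0 0 0 0 30;0 0 0 0 0 0 30;0 0 0 0 0 0 30", force=45)

```text
time_s: 4.65
eef_pos: [662.4, -230.1, 39.7]
ee_rot: [0.001, 0.258, 0.966, -0.0]
force: [-0.2, 0.1, 5.6]
grip_width: 0.606
grip_force: 48.3
```

```bash
python3 - <<'E'
from h import *
tool()
for n in("top","side"):
    p=capture(n); u,v=np.round(proj(p,[662,-231,50])[0]).astype(int)
    cv2.imwrite(f"pics/g{n}.png",p["pixels"]); im=cv2.resize(p["pixels"][max(v-60,0):v+60,u-65:u+65],(390,360)); globals()[n]=im
cv2.imwrite("pics/g.png",cv2.convertScaleAbs(np.hstack([top,side]),alpha=1.7))
E
```

```text
t 4.65 pos [ 662.4 -230.1   39.7] yaw_y 1.049 z [ 0.001 -0.001 -1.   ] w 0.606 gf 48.3 F [-0.2  0.1  5.6]
```

View pics/g.png

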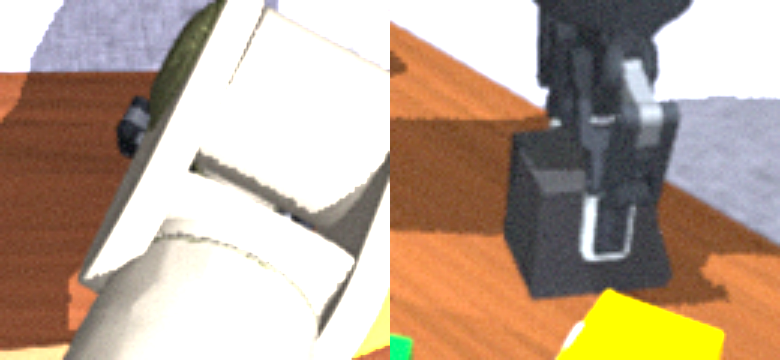

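Grip is good (51.5 mm). Lift, carry and turn.

drive_tool(commands="0 0 0.05 0 0 0 30;0 0 0.1 0 0 0 30;0 0 0.15 0 0 0 30;0 0 0.15 0 0 0 30;0 0 0.15 0 0 0 30;0 0 0.15 0 0 0 30;0 0 0.1 0 0 0 30;0 0 0.05 0 0 0 30;0 0 0 0 0 0 30", force=50)

```text
time_s: 5.5
eef_pos: [662.2, -230.0, 129.8]
ee_rot: [0.001, 0.258, 0.966, -0.0]
force: [0.4, -0.3, -4.7]
grip_width: 0.605
grip_force: 52.6
```

drive_tool(commands="-0.05 0.03 0 0 0 0.02 30;-0.1 0.05 0 0 0 0.04 30;-0.13 0.07 0 0 0 0.06 30;-0.14 0.075 0 0 0 0.07 30;-0.14 0.075 0 0 0 0.07 30;-0.14 0.075 0 0 0 0.07 30;-0.14 0.075 0 0 0 0.07 30;-0.14 0.075 0 0 0 0.07 30;-0.14 0.075 0 0 0 0.07 30;-0.14 0.075 0 0 0 0.07 30;-0.14 0.07 0 0 0 0.06 30;-0.13 0.06 0 0 0 0.05 30;-0.09 0.04 0 0 0 0.05 30;-0.05 0.03 0 0 0 0.04 30;0 0 0 0 0 0.02 30;0 0 0 0 0 0 30;0 0 0 0 0 0 30")

```text
time_s: 6.92
eef_pos: [495.2, -142.5, 128.5]
ee_rot: [-0.0, -0.064, 0.998, 0.0]
force: [0.4, 0.6, -3.8]
grip_width: 0.604
grip_force: 52.6
```

```bash
python3 - <<'E'
from h import *
tool()
p=capture("side"); s=sense()
# predicted outline of the held speaker
e=np.array(s["eef_pos"]); y=.077
q=[e[0]+5.2*np.cos(y),e[1]+5.2*np.sin(y),y]; P=proj(p,place(SP,q,e[2]-39.7))
u,v=np.round(P.mean(0)).astype(int); im=cv2.resize(p["pixels"][v-75:v+75,u-100:u+100],None,fx=4,fy=4,interpolation=cv2.INTER_CUBIC)
im=cv2.convertScaleAbs(im,alpha=1.7)
P=((P-[u-100,v-75]+.5)*4).astype(int)
for a,b in((0,1),(1,2),(2,3),(3,0),(4,5),(5,6),(6,7),(7,4),(0,4),(1,5),(2,6),(3,7)): cv2.line(im,tuple(map(int,P[a])),tuple(map(int,P[b])),(0,255,255),1)
cv2.imwrite("pics/held.png",im)
E
```

```text
t 6.92 pos [ 495.2 -142.5  128.5] yaw_y 1.7 z [-0.  0. -1.] w 0.604 gf 52.6 F [ 0.4  0.6 -3.8]
```

View pics/held.png

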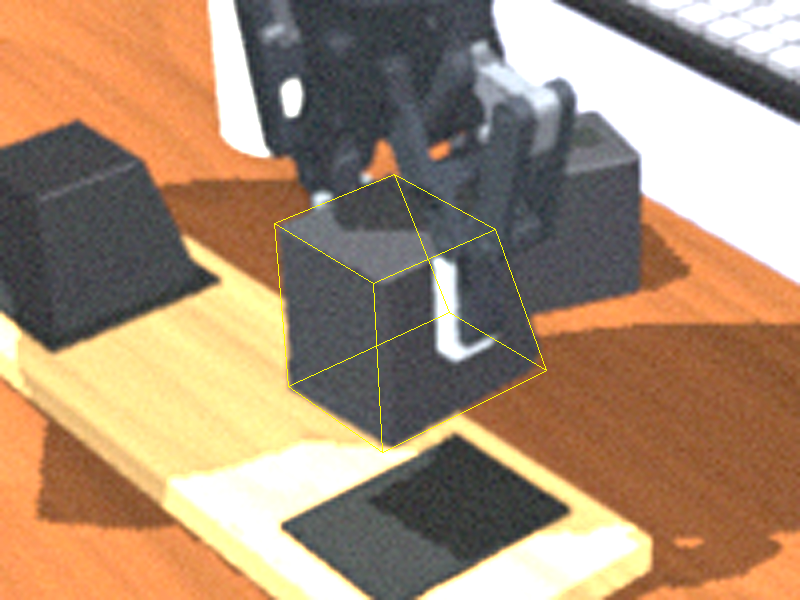

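The predicted outline matches the held speaker (corner at about (383,450) in the crop). The yaw is 0.05 too far; correct that and lower.

drive_tool(commands="0 0 -0.05 0 0 -0.03 30;0 0 -0.1 0 0 -0.036 30;0 0 -0.12 0 0 0 30;0 0 -0.12 0 0 0 30;0 0 -0.09 0 0 0 30;0 0 -0.05 0 0 0 30;0 0 -0.03 0 0 0 30;0 0 -0.01 0 0 0 30;0 0 0 0 0 0 30;0 0 0 0 0 0 30")

```text
time_s: 7.8
eef_pos: [495.3, -142.5, 72.2]
ee_rot: [0.0, -0.039, 0.999, -0.0]
force: [0.7, -0.9, -3.9]
grip_width: 0.6
grip_force: 52.7
```

```bash
python3 -c "
from h import *
tool()"
```

```text
t 7.8 pos [ 495.3 -142.5   72.2] yaw_y 1.648 z [ 0.001 -0.    -1.   ] w 0.6 gf 52.7 F [ 0.7 -0.9 -3.9]
```

Step down slowly to contact, with 3.5 mm to go.

drive_tool(commands="0 0 -0.01 0 0 0 30;0 0 -0.01 0 0 0 30;0 0 -0.01 0 0 0 30;0 0 0 0 0 0 30;0 0 0 0 0 0 30;0 0 0 0 0 0 30")

```text
time_s: 8.3
eef_pos: [495.0, -142.4, 68.8]
ee_rot: [0.0, -0.039, 0.999, -0.0]
force: [0.1, -1.1, -2.7]
grip_width: 0.607
grip_force: 52.8
```

drive_tool(commands="0 0 -0.005 0 0 0 30;0 0 0 0 0 0 30;0 0 0 0 0 0 30")

```text
time_s: 8.55
eef_pos: [495.0, -142.4, 68.6]
ee_rot: [0.0, -0.039, 0.999, -0.0]
force: [-3.0, 1.2, 2.8]
grip_width: 0.601
grip_force: 53.2
```

Contact (force went from -4 to +3 N). Release gradually, then rise.

drive_tool(commands="0 0 0 0 0 0 62;0 0 0 0 0 0 65;0 0 0 0 0 0 72;0 0 0 0 0 0 85;0 0 0 0 0 0 100;0 0 0 0 0 0 100;0 0 0 0 0 0 100;0 0 0 0 0 0 100;0 0 0 0 0 0 100", force=20)

```text
time_s: 9.3
eef_pos: [495.0, -142.4, 68.3]
ee_rot: [-0.0, -0.039, 0.999, -0.0]
force: [0.3, 0.8, 0.2]
grip_width: 1.003
grip_force: 0.0
```

drive_tool(commands="0 0 0.05 0 0 0 100;0 0 0.1 0 0 0 100;0 0 0.2 0 0 0 100;0 0 0.2 0 0 0 100;0 0 0.2 0 0 0 100;0 0 0.25 0 0 0 100;0 0 0.25 0 0 0 100;-0.2 0 0.25 0 0 0 100;-0.3 0.2 0.1 0 0 0 100;-0.3 0.3 0 0 0 0 100;-0.3 0.3 0 0 0 0 100;-0.3 0.3 0 0 0 0 100;0 0.3 0 0 0 0 100;0 0.3 0 0 0 0 100;0 0.3 0 0 0 0 100;0 0.3 0 0 0 0 100;0 0.3 0 0 0 0 100;0 0.3 0 0 0 0 100;0 0 0 0 0 0 100;0 0 0 0 0 0 100")

```text
time_s: 10.97
eef_pos: [356.3, 147.0, 229.0]
ee_rot: [0.0, -0.04, 0.999, -0.0]
force: [0.3, -0.1, 0.7]
grip_width: 1.001
grip_force: 0.0
```

```bash
python3 - <<'E'
from h import *
tool()
t,s=capture("top"),capture("side")
ct=proj(t,[492,-142,85])[0]; cs=proj(s,[500,-168,55])[0]
vs=[(t,darkmask(t,ct)),(s,darkmask(s,cs))]
for v in(vs,vs[:1],vs[1:]):print(fit(v,SP,29,(500,-142),(.03,.12))[0])
o=[]
for p,(u,v) in((t,ct),(s,cs)):
    u,v=int(u),int(v); im=cv2.resize(p["pixels"][v-60:v+60,u-65:u+65],None,fx=3,fy=3,interpolation=cv2.INTER_CUBIC)
    for V in(place(PAD,(500.5,-142,.077),29)[[0,1,3,2]],):
        cv2.polylines(im,[((proj(p,V)-[u-65,v-60]+.5)*3).astype(np.int32)],True,(0,255,255),1)
    o.append(cv2.convertScaleAbs(im,alpha=1.5))
cv2.imwrite("pics/end.png",np.hstack(o)); cv2.imwrite("pics/end_side.png",s["pixels"])
E
```

```text
t 10.97 pos [356.3 147.  229. ] yaw_y 1.652 z [ 0.001 -0.    -1.   ] w 1.001 gf 0.0 F [ 0.3 -0.1  0.7]
area 1197.4375 25
area 3089.25 34
(np.float64(0.209), array([ 5.00245e+02, -1.40532e+02,  9.80000e-02]))
(np.float64(0.079), array([ 5.00700e+02, -1.38658e+02,  8.50000e-02]))
(np.float64(0.061), array([ 4.98798e+02, -1.47060e+02,  3.50000e-02]))
```

View pics/end.png

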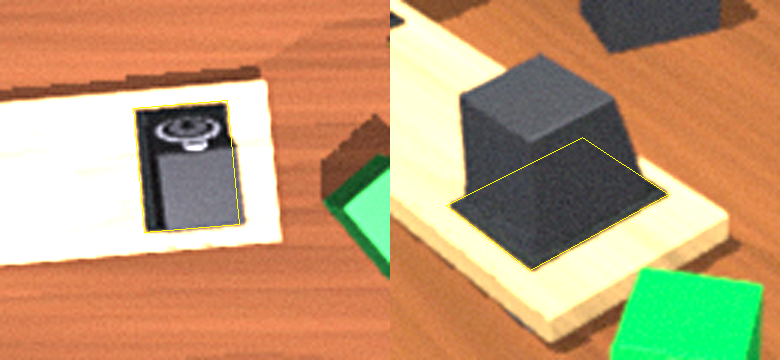

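View pics/end_side.png

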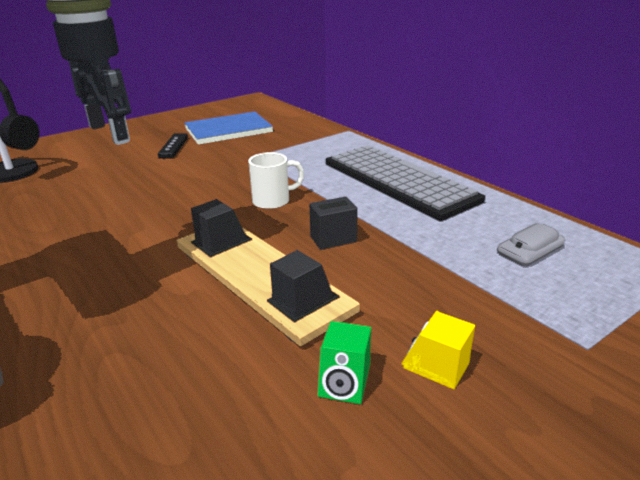

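The speaker stands upright on the pad with its ring towards +x, like the twin; the mug, dock and twin look undisturbed. The masks include the pad, so I refit with speaker and pad together.

```bash
python3 - <<'E'
from h import *
t,s=capture("top"),capture("side")
vs=[(t,darkmask(t,proj(t,[492,-142,85])[0])),(s,darkmask(s,proj(s,[500,-168,55])[0]))]
g=(500.5,-142,.077)
def c(q,views):
    r=0
    for p,w in views:
        a=np.zeros(w.shape,np.uint8)
        for V in(place(SP,q[:3],29),place(PAD,(q[3],q[4],.077),29)):
            h=cv2.convexHull(((proj(p,V)+.5)*S-.5).astype(np.float32)); cv2.fillConvexPoly(a,np.round(h*16).astype(np.int32),1,cv2.LINE_8,4)
        r+=1-(a&w).sum()/(a|w).sum()
    return r
for v in(vs,vs[:1],vs[1:]):
    x=np.array([*g,*g[:2]]); r=minimize(c,x,(v,),"Nelder-Mead",options=dict(maxiter=400,initial_simplex=x+np.vstack([np.zeros(5),np.diag([5,5,.1,4,4])])))
    print(round(r.fun,3),r.x.round(3))
E
```

```text
area 1196.8125 27
area 3090.4375 32
0.142 [ 5.00225e+02 -1.41093e+02  8.50000e-02  5.00714e+02 -1.43667e+02]
0.064 [ 5.02383e+02 -1.40176e+02  1.06000e-01  4.99260e+02 -1.44092e+02]
0.032 [ 5.00366e+02 -1.45228e+02  7.90000e-02  5.01944e+02 -1.41134e+02]
```

```bash
python3 -c "
from rig import *
print(finish_job())"
```

```text
the job is handed in; nothing more can be done
None
```

The black speaker stands upright on the empty pad, about 2 mm from its centre by the camera fit, facing the same way as its twin; the gripper let go and is clear, and the job was handed in at about 11 s.

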